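# Line up sample blocks on the copy board and hold the keyed shutter collar home

### The arm

A 7-joint arm with a two-finger parallel gripper is mounted at the origin on the work surface. World frame = base frame: x ahead of the robot, y to its left, z up, the work surface at z = 0. Lengths are in m, angles in rad, forces in N, time in s.
With the tool pointing down it reaches from about 0.4 to 0.85 m from the base axis. Payload 10.4 kg.
Tool frame: the origin (TCP) lies midway between the tips of the shut fingers; the grasp point (between the pads) lies 19 mm behind it (manip.tcp_to_grasp is the distance from the TCP to the grasp point, in m); x points along the fingers, y is the direction in which the jaws open and shut, and the axes are right-handed (so a half turn about x gives the same grasp; the last joint's range is limited). The gripper opens to 85 mm and grips with 20 to 120 N. Pads are 22 mm wide; open, the fingers measure 114 mm over their backs; the gripper's body (76 mm by 85 mm) begins 54 mm behind the grasp point. The pads swing forward as they close: fully open they stand 13 mm farther back than shut.
Start: joints at [1.164, 0.332, -0.065, 1.46, 0.022, 1.35, -0.088], TCP at [0.234, -0.58, 0.231] pointing down, gripper open.
Joint ranges: [-2.6, 2.6], [-0.5, 2.12], [-1.47, 1.34], [0.16, 2.42], [-1.27, 4.41], [0.06, 2.06], [-2.6, 2.6]. Speed limits (rad/s): [2.22, 2.22, 2.79, 2.79, 3.14, 3.14, 3.14].

### API

Orientations are given as a unit quaternion [x, y, z, w].
In Python, from workcell import monitor, viewer, manip gives the robot as it stands. The module is installed in compiled form; this text tells all that it offers.
- The arm moves only by the tool send_rows, never from a script. Its arguments are lists of equal length, an entry for each row: "grip": the closure in counts, from 0 (fully open) to 255 (shut); "offset": the shift along the tool's x, y, z in mm, a list of three; "twist": the turn about the tool's x in degrees. In form: {"grip": [grip, ...], "offset": [[tx, ty, tz], ...], "twist": [twist, ...]}. A call has exactly 5 rows; each row is the pose to reach, as a shift and turn from the pose commanded when the call began, along the tool's axes at that moment; what a row does not reach only later rows make up. A row lasts 1/12 s, in which the tool goes at most 41.7 mm and 7.16 degrees, less where a joint would pass 70% of its speed; a pose out of reach is approached as far as the arm can. A call with a gripper value outside its range is refused whole. The fingers move at their own pace and stop on an object; "newtons" is the grip in N (left out, the last holds). Time passes only in rows, so rows that repeat a pose let the fingers close, or fill a call up. It gives the time, the measured TCP pose, the force and the opening at its end, in the units of the state.
- monitor.get_obs(): the state, without advancing time (a new reading comes with each control period).
- viewer.camera(name): name is "scene" or "top" or "wrist"; returns (picture, depth): 420x560x3 uint8, blue, green, red; 420x560 float32, m along the optical axis (not along the pixel's ray), 0 where there is no reading.
- viewer.camera_model(name): a dict with "camera_matrix" (3x3 intrinsics, pixels), "R" (3x3) and "t" (3): a world point X has camera coordinates R X + t; the wrist camera has in their place "mount" (4x4, takes a point from camera to tool coordinates, whose origin is the TCP and whose axes are the tool frame's). Camera axes: x right, y down, z forward; pixel columns grow to the right and rows downward; lengths in m; the calibration is good to about 2 mm. The wrist camera is an equidistant fisheye: a pixel r from the principal point sees the ray r / f radians off the axis. A picture is of the moment at which its call begins: read the wrist's pose just before it. camera_model takes no time and is no camera call.
- manip.hand_in(): hands the job in, once; it reports no verdict.
Trained networks look in the newest picture that a camera, given by its name, has taken for a name from the list of things; names that differ only in an ending like _2 or _b are one class to them, and where a whole thing is asked for, a point or a joint stands for the part that bears it (a point fixed in the world has none). Each returns a list of dicts, best first, with "score" (0 to 1); they miss things now and then, are a little off and sometimes report something else, mostly with a low value. They report only what shows in the picture. A call takes as long as a camera call. They do not tell look-alikes from the thing itself.
- viewer.recognise(target, camera): "box" ([left, top, width, height] in pixels, round what is visible of it).
- viewer.regions_of(target, camera): "region" (420x560 bool, what is visible of it) and "box" ([left, top, width, height] in pixels, round what is visible of it).
- viewer.spot_point(target, camera): "position" ([column, row] in pixels: a listed point, or the origin of a listed thing).
The state is a dict: "clock": time; "joint_pos": joint angles; "joint_velocities": joint speeds; "tau": joint torques, N m; "position": TCP position; "ee_rot": TCP orientation; "ft_force": force on the tool from outside, world axes, zero at the start; "torque": the same for the moment, N m; "grip_width": opening from 0.0 (shut) to 1.0 (fully open).
Only numpy, scipy, OpenCV 4.12 (cv2) and the standard library are available. Lean on these libraries where they do the work, as an engineer would, in place of code of your own. Each camera call takes 0.05 s, during which the arm holds its last target.

### The job

Get the three wooden sample blocks photographed: first nudge each one straight ahead in its own lane until it is flush against the metal stop rail of the copy board, so that they form a straight, evenly spaced row. Then take the knurled collar on the shutter post and turn it clockwise (seen from above) under light downward pressure until its hidden keyway drops over the pin, push it fully home against its spring and finish while still holding it down there, because the shutter stays open only as long as it is held. Leave the speaker, tub, tape roll and brush where they are.

Things in the scene. Friction and masses are not known exactly. Their poses are not given: they have to be found in the camera images.
- board: Grey copy board lying on the table, 220 (x) x 270 (y) x 10 mm thick, fixed. Origin: centre of its underside; +x points away from the robot towards the stop rail, z up. The aluminium stop rail runs along y, 260 mm long; its near face is at x = +75 mm and its top 22 mm above the table. Four fine white lines at y = -120, -40, +40, +120 mm mark three 80 mm lanes centred at y = -80, 0, +80 mm.
- block1: Wooden sample block, 45 x 45 x 30 mm high, about 45 g, loose on the board in the lane near board y = -80 mm (within 4 mm), some 50 to 95 mm short of its final place and turned up to 12 degrees. Dark inlay on top: ring. Origin: centre of its underside (10 mm above the table), z up. Flush against the rail its origin is at board x = +52.5 mm.
- block2: Wooden sample block, 45 x 45 x 30 mm high, about 45 g, loose on the board in the lane near board y = 0 mm (within 4 mm), some 50 to 95 mm short of its final place and turned up to 12 degrees. Dark inlay on top: three bars. Origin: centre of its underside (10 mm above the table), z up. Flush against the rail its origin is at board x = +52.5 mm.
- block3: Wooden sample block, 45 x 45 x 30 mm high, about 45 g, loose on the board in the lane near board y = +80 mm (within 4 mm), some 50 to 95 mm short of its final place and turned up to 12 degrees. Dark inlay on top: diamond. Origin: centre of its underside (10 mm above the table), z up. Flush against the rail its origin is at board x = +52.5 mm.
- base: Black base of the shutter post, 100 x 100 x 25 mm high, fixed. Origin: centre of its underside, z up. A round vertical steel spigot rises from its middle, and round the spigot lies a sprung steel ring plate, 52 mm diameter, that carries the collar.
- spigot_top (a point): Centre of the top of the steel spigot, 79 mm above the table; spigot diameter 26 mm. It has one radial pin, 5 mm thick, reaching 20.5 mm from the axis, top 42 mm above the table, covered by the collar. The pin's direction is unknown: this point's yaw is the base's, not the pin's.
- plate (a joint): Travel of the sprung plate under the collar, m, 0 at rest (top 43 mm above the table), growing downwards. It starts to give at about 4.5 N and reaches its stop at 0.011, pushing back with about 9.5 N.
- collar: Knurled aluminium collar, loose round the spigot: 54 mm diameter, bore 30 mm, 34 mm high, 130 g. Origin: on its axis at its underside, z up. Starts on the sprung plate, underside 43 mm above the table; pushed down unaligned it stops on the pin after 1 mm. Aligned, it goes down 11 mm to fully home, underside 32 mm up, and cannot turn any more; let go, the spring lifts it.
- collar_top (a point): Centre of the collar's top face, 34 mm above its origin. A keyway hidden inside, 10 mm wide, open below, must be brought over the pin by turning the collar clockwise seen from above (negative about z) by 35 to 75 degrees from the start; how much cannot be seen. The pin enters within about 7 degrees either side.
- speaker: Bystander: black loudspeaker box, 100 x 110 x 170 mm high. Origin: centre of its underside.
- tub: Bystander: clear open plastic tub, 110 mm diameter at the rim, 100 mm high. Origin: centre of its underside.
- tape: Bystander: roll of tape lying flat, 90 mm diameter, 22 mm high. Origin: centre of its underside.
- brush: Bystander: flat brush lying on the table, 190 mm long along its x. Origin: at its underside, about the middle.
Mind the look-alikes: they are no part of the job. Leave any purple look-alike of the collar alone.

How it is judged:
By the outcome, as a careful person would: the job done as asked, in the order asked, and still so for the second after the job is handed in, while the arm keeps its last pose, push and grip.
It also fails if it takes over 61 s, if anything falls off the work surface, if the arm or the gripper's body presses on something with over 40 N, if the wrist force passes 120 N, or if a joint passes its speed limit or range.

## Working session

There is one attempt and no reset: what is moved stays moved. The work goes in short steps, Python scripts to look and compute and a tool call to move; the robot and the scene stay as the last step left them, time stands still between calls to the robot, and variables do not carry over. Pictures are saved under pics/ and viewed, and the job is handed in when it is done.

Besides the shell and the picture viewer there is one more tool, called after ">>>" as name(argument=value, ...) on one line, values as JSON. send_rows: Moves the arm, as the interface text tells. Its arguments: {"type":"object","properties":{"grip":{"type":"array","items":{"type":"number"}},"offset":{"type":"array","items":{"type":"array","items":{"type":"number"}}},"twist":{"type":"array","items":{"type":"number"}},"newtons":{"type":"number"}},"required":["grip","offset","twist"]}

```bash
mkdir -p pics; ls
python3 - <<'E'
from workcell import monitor, viewer, manip
import cv2, numpy as np
o=monitor.get_obs()
for k,v in o.items(): print(k,np.round(v,4))
print(manip.tcp_to_grasp)
for n in ["scene","top"]:
    p,d=viewer.camera(n); cv2.imwrite(f"pics/{n}0.png",p); np.save(f"pics/{n}0.npy",d)
for n in ["scene","top","wrist"]: 
    print(n,{k:np.round(v,4).tolist() for k,v in viewer.camera_model(n).items()})
E
```

```text
pics
clock 0.0
joint_pos [ 1.1644  0.3329 -0.0647  1.461   0.0216  1.3499 -0.0885]
joint_velocities [ 0.0015  0.0004 -0.      0.0009 -0.0013  0.      0.0021]
tau [ 5.00000e-04 -6.25441e+01  4.93000e-02 -3.91609e+01  1.62000e-02
  9.80000e-03  1.00000e-04]
position [ 0.2339 -0.5792  0.2305]
ee_rot [-0.694  -0.1354  0.6942 -0.1344]
ft_force [-0.655  -1.2464 -0.3987]
torque [ 0.01   -0.0214  0.0213]
grip_width 1.0019
0.0187
scene {'camera_matrix': [[387.4986, 0.0, 277.421], [0.0, 387.4986, 210.0871], [0.0, 0.0, 1.0]], 'R': [[0.0266, 0.9996, -0.0038], [0.8702, -0.0251, -0.492], [-0.4919, 0.0098, -0.8706]], 't': [0.0835, -0.4803, 1.2219]}
top {'camera_matrix': [[416.4599, 0.0, 276.6881], [0.0, 416.4599, 211.5977], [0.0, 0.0, 1.0]], 'R': [[-0.0001, -0.9999, -0.0152], [-0.9867, 0.0026, -0.1627], [0.1627, 0.0149, -0.9866]], 't': [-0.0942, 0.5717, 0.9854]}
wrist {'camera_matrix': [[325.1923, 0.0, 275.7195], [0.0, 325.1923, 210.1011], [0.0, 0.0, 1.0]], 'mount': [[0.0004, -0.2842, 0.9588, -0.1431], [1.0, -0.0004, -0.0005, 0.0004], [0.0006, 0.9588, 0.2842, -0.0737], [0.0, 0.0, 0.0, 1.0]]}
```

View pics/scene0.png

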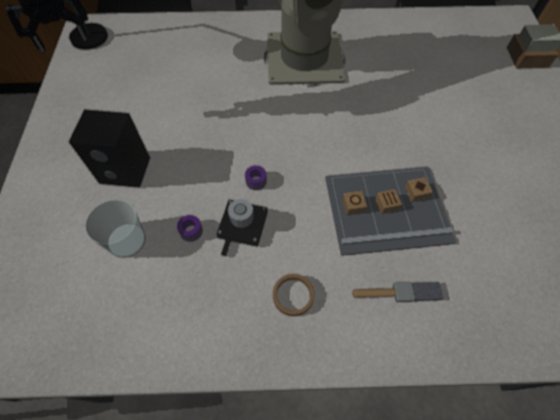

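View pics/top0.png

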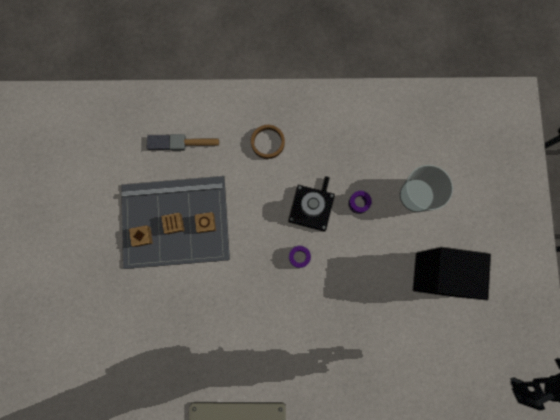

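The scene view shows three blocks on the board (355,203 ring; 389,201 bars; 419,189 diamond), the collar on its black base at (240,211), and purple look-alikes at (256,177) and (190,228). The top view agrees: collar (313,204), purple rings at (300,257) and (360,202).

```bash
cat > h.py <<'E'
import numpy as np, cv2
from workcell import monitor, viewer, manip
def ray(cam,uv):
    m=viewer.camera_model(cam);K=m['camera_matrix'];R=np.array(m['R']);t=np.array(m['t'])
    uv=np.atleast_2d(np.asarray(uv,float))
    d=np.c_[uv,np.ones(len(uv))]@np.linalg.inv(K).T
    return -R.T@t, d@R
def at_z(cam,uv,z):
    o,d=ray(cam,uv); return o+d*((z-o[2])/d[:,2])[:,None]
def proj(cam,X):
    m=viewer.camera_model(cam);c=np.atleast_2d(X)@np.array(m['R']).T+np.array(m['t'])
    p=c@np.array(m['camera_matrix']).T; return p[:,:2]/p[:,2:]
def rect(region,cam,z):
    ys,xs=np.nonzero(region); P=at_z(cam,np.c_[xs,ys],z)[:,:2]
    return P
E
python3 - <<'E'
from h import *
for n in ["top","scene"]:
    p,d=viewer.camera(n)
    g=cv2.imread(f"pics/{n}0.png")
    for t,z in [("board",.01),("block1",.04),("block2",.04),("block3",.04),("base",.025),("collar",.077),("speaker",0),("tub",0),("tape",.02),("brush",.01)]:
        for r in viewer.regions_of(t,n)[:3]:
            reg=r['region']; 
            if r['score']<.3: continue
            P=rect(reg,n,z); c,s,a=cv2.minAreaRect((P*1000).astype(np.float32))
            dd=d[reg]; 
            print(n,t,round(r['score'],2),[int(q) for q in r['box']],"rect mm",np.round(c,1),np.round(s,1),round(a,1))
    for t,z in [("spigot_top",.079),("collar_top",.077),("board",.0),("block1",.01),("block2",.01),("block3",.01),("base",0)]:
        for r in viewer.spot_point(t,n)[:3]: print(n,'spot',t,round(r['score'],2),np.round(r['position'],1),np.round(at_z(n,r['position'],z)[0]*1000,1))
E
python3 - <<'E'
import cv2
g=cv2.imread('pics/top0.png'); cv2.imwrite('pics/topb.png',cv2.resize(g[165:285,105:265],None,fx=5,fy=5,interpolation=cv2.INTER_CUBIC))
cv2.imwrite('pics/topc.png',cv2.resize(g[165:285,260:400],None,fx=5,fy=5,interpolation=cv2.INTER_CUBIC))
E
```

```text
top board 0.72 [121, 174, 106, 93] rect mm [553.4 168.8] [220.1 270.4] 4.8
top block1 0.73 [193, 212, 22, 21] rect mm [546.4  84.4] [47.9 48.1] 8.4
top block1 0.68 [162, 214, 24, 19] rect mm [544.9 165.1] [49.6 51. ] 10.1
top block1 0.64 [129, 226, 22, 20] rect mm [512.6 243. ] [48.3 51. ] 9.5
top block2 0.73 [193, 212, 22, 21] rect mm [546.4  84.4] [47.9 48.1] 8.4
top block2 0.68 [162, 214, 24, 19] rect mm [544.9 165.1] [49.6 51. ] 10.1
top block2 0.64 [129, 226, 22, 20] rect mm [512.6 243. ] [48.3 51. ] 9.5
top block3 0.73 [193, 212, 22, 21] rect mm [546.4  84.4] [47.9 48.1] 8.4
top block3 0.68 [162, 214, 24, 19] rect mm [544.9 165.1] [49.6 51. ] 10.1
top block3 0.64 [129, 226, 22, 20] rect mm [512.6 243. ] [48.3 51. ] 9.5
top base 0.7 [120, 178, 107, 89] rect mm [550.8 164.3] [218.4 267.6] 4.6
top base 0.68 [286, 175, 45, 57] rect mm [ 603.6 -186.7] [101.6 142.2] 74.0
top collar 0.91 [345, 186, 27, 27] rect mm [ 589.5 -294.5] [55.8 53.8] 89.8
top collar 0.67 [285, 247, 25, 18] rect mm [ 459.2 -148. ] [47.2 49.3] 89.9
top collar 0.62 [300, 194, 25, 21] rect mm [ 583.5 -181.2] [51.7
[... 3169 characters left out ...]
560.  165.6   0. ]
scene spot board 0.19 [126.6 243.5] [ 628.8 -453.9    0. ]
scene spot block1 0.86 [354.7 200.7] [533.7  92.1  10. ]
scene spot block1 0.86 [390.6 201. ] [537.1 180.   10. ]
scene spot block1 0.68 [414.4 189.7] [506.1 244.9  10. ]
scene spot block2 0.86 [354.7 200.7] [533.7  92.1  10. ]
scene spot block2 0.86 [390.6 201. ] [537.1 180.   10. ]
scene spot block2 0.68 [414.4 189.7] [506.1 244.9  10. ]
scene spot block3 0.86 [354.7 200.7] [533.7  92.1  10. ]
scene spot block3 0.86 [390.6 201. ] [537.1 180.   10. ]
scene spot block3 0.68 [414.4 189.7] [506.1 244.9  10. ]
scene spot base 0.51 [353.4 206.3] [543.7  89.4   0. ]
scene spot base 0.36 [385.7 209.5] [555.  167.4   0. ]
```

View pics/topb.png

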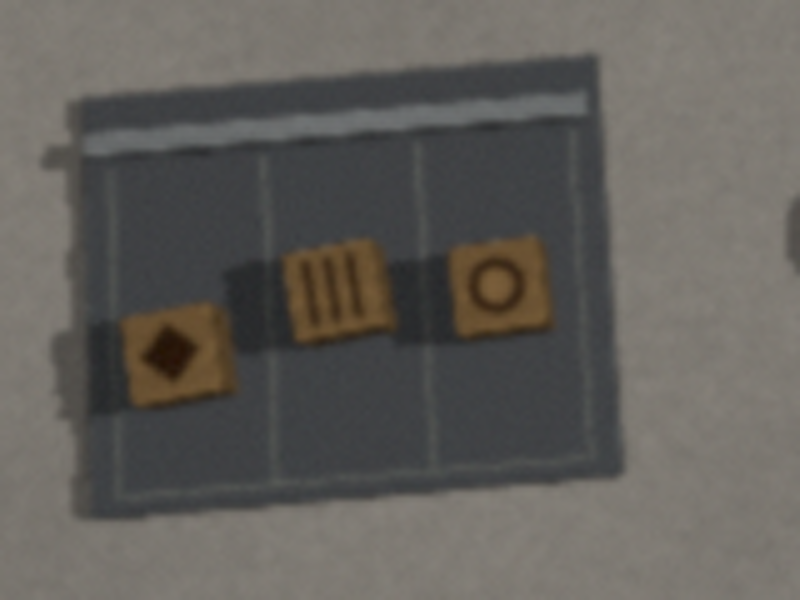

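View pics/topc.png

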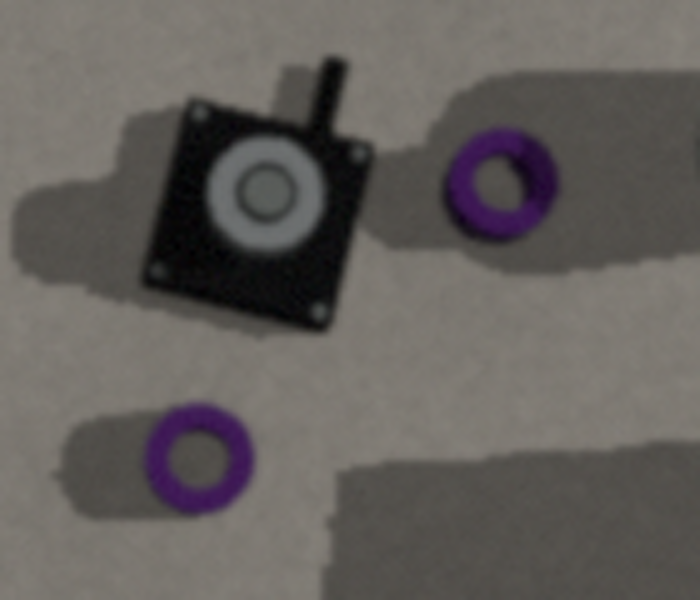

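The silver collar sits on the black base at top px (313,204) and matches the description. The purple rings at (300,257) and (360,202) stand on the table, so they are the look-alikes. In the crop the rail is away from the robot, and ring, bars and diamond run from right to left, each in its own lane. Next I set up a move helper.

```bash
cat >> h.py <<'E'
from scipy.spatial.transform import Rotation as Ro
def plan(x,y,z,yaw=None,rows=True):
    """world target mm, jaw(y-axis) yaw deg; prints tool offset and twist"""
    o=monitor.get_obs(); R=Ro.from_quat(o['ee_rot']).as_matrix(); p=np.array(o['position'])*1000
    off=R.T@(np.array([x,y,z])-p)
    print('pos',np.round(p,1),'clock',round(o['clock'],2),'F',np.round(o['ft_force'],1),'grip',round(float(o['grip_width']),3))
    print('toolx',np.round(R[:,0],3),'tooly',np.round(R[:,1],3),'toolz',np.round(R[:,2],3))
    cur=np.degrees(np.arctan2(R[1,1],R[0,1]))
    print('offset',np.round(off,1),'dist',round(float(np.linalg.norm(off)),1),'jaw yaw',round(cur,2))
    if yaw is not None:
        for k in (-360,-180,0,180,360):
            tw=-(yaw-cur+k)
            if abs(tw)<=180: print('twist option',round(tw,2))
    print('q',np.round(o['joint_pos'],3))
def wrist_to_world(uv,z):
    """undistort equidistant fisheye pixel, intersect with plane z, using current pose"""
    m=viewer.camera_model('wrist');K=np.array(m['camera_matrix']);M=np.array(m['mount'])
    o=monitor.get_obs(); R=Ro.from_quat(o['ee_rot']).as_matrix(); p=np.array(o['position'])
    uv=np.atleast_2d(np.asarray(uv,float)); d=(uv-K[:2,2])/K[0,0]; th=np.linalg.norm(d,axis=1)+1e-12
    ry=np.c_[d*(np.sin(th)/th)[:,None],np.cos(th)]
    w=ry@M[:3,:3].T@R.T; c=R@M[:3,3]+p
    return c+w*((z-c[2])/w[:,2])[:,None]
E
python3 - <<'E'
from h import *
plan(500,165,250,94.7)
plan(234,-580,300,94.7)
E
```

```text
pos [ 234.  -579.6  231.3] clock 1.9 F [0.1 0.8 0. ] grip 1.004
toolx [ 0. -0. -1.] tooly [ 0.374 -0.927  0.   ] toolz [-0.927 -0.374  0.   ]
offset [ -18.7 -590.8 -525.4] dist 790.9 jaw yaw -68.01
twist option 17.29
twist option -162.71
q [ 1.164  0.332 -0.065  1.46   0.022  1.35  -0.089]
pos [ 234.  -579.6  231.3] clock 1.9 F [0.1 0.8 0. ] grip 1.004
toolx [ 0. -0. -1.] tooly [ 0.374 -0.927  0.   ] toolz [-0.927 -0.374  0.   ]
offset [-68.7   0.4   0.2] dist 68.7 jaw yaw -68.01
twist option 17.29
twist option -162.71
q [ 1.164  0.332 -0.065  1.46   0.022  1.35  -0.089]
```

>>> send_rows(grip=[0,0,0,0,0], offset=[[-1,-30,-26],[-2,-59,-53],[-3,-89,-79],[-4,-118,-105],[-5,-148,-131]], twist=[0,0,0,0,0])

```text
clock: 2.32
position: [0.3004, -0.3915, 0.2364]
ee_rot: [-0.694, -0.135, 0.694, -0.135]
ft_force: [1.2, -0.8, -0.2]
grip_width: 0.996
```

>>> send_rows(grip=[0,0,0,0,0], offset=[[-1,-30,-26],[-2,-59,-53],[-3,-89,-79],[-4,-118,-105],[-5,-148,-131]], twist=[0,0,0,0,0])

```text
clock: 2.73
position: [0.3664, -0.2052, 0.2416]
ee_rot: [0.694, 0.134, -0.694, 0.135]
ft_force: [1.5, -1.1, 0.8]
grip_width: 1.004
```

>>> send_rows(grip=[0,0,0,0,0], offset=[[-1,-30,-26],[-2,-59,-53],[-3,-89,-79],[-4,-118,-105],[-5,-148,-131]], twist=[0,0,0,0,0])

```text
clock: 3.15
position: [0.4325, -0.0189, 0.2467]
ee_rot: [0.694, 0.134, -0.694, 0.135]
ft_force: [1.0, -0.1, -0.9]
grip_width: 0.997
```

>>> send_rows(grip=[0,0,0,0,0], offset=[[-1,-30,-26],[-2,-59,-53],[-3,-89,-79],[-4,-118,-105],[-4,-147,-131]], twist=[5,10,15,17.3,17.3])

```text
clock: 3.57
position: [0.499, 0.1654, 0.2509]
ee_rot: [0.707, 0.027, -0.706, 0.027]
ft_force: [1.2, -0.9, 0.4]
grip_width: 1.001
```

Run:
```python
from h import *
plan(500,165,250,94.7)
p,d=viewer.camera('wrist'); cv2.imwrite('pics/w1.png',p)
```

```text
pos [499.  165.4 250.9] clock 3.57 F [ 1.2 -0.9  0.4] grip 1.001
toolx [ 0.002 -0.    -1.   ] tooly [ 0.077 -0.997  0.   ] toolz [-0.997 -0.077 -0.002]
offset [ 0.9  0.5 -0.9] dist 1.4 jaw yaw -85.61
twist option 179.69
twist option -0.31
q [ 0.381  0.192 -0.879  1.658  0.152  1.362 -2.015]
```

View pics/w1.png

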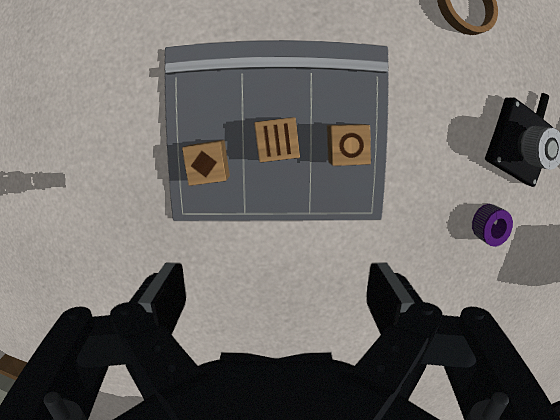

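The wrist view shows the whole board: diamond (205,163), bars (277,140) and ring (351,145), with the rail along row 65 and the white lines clear. I'll rectify it metrically.

```bash
cat >> h.py <<'E'
def world_to_wrist(X,pose):
    m=viewer.camera_model('wrist');K=np.array(m['camera_matrix']);M=np.array(m['mount'])
    p,R=pose; c=R@M[:3,3]+p; v=(np.asarray(X,float)-c)@R@M[:3,:3]
    r=np.linalg.norm(v[...,:2],axis=-1); th=np.arctan2(r,v[...,2])
    return K[:2,2]+v[...,:2]*(K[0,0]*th/(r+1e-12))[...,None]
def rectify(img,pose,z,x0,x1,y0,y1,s):
    """mm window; output row 0 = x1 (far), col 0 = y1 (left); s px per mm"""
    xs=x1-(np.arange(int((x1-x0)*s))+.5)/s; ys=y1-(np.arange(int((y1-y0)*s))+.5)/s
    Y,X=np.meshgrid(ys,xs); P=np.stack([X,Y,np.full_like(X,z)],-1)/1000
    uv=world_to_wrist(P,pose).astype(np.float32)
    return cv2.remap(img,uv[...,0],uv[...,1],cv2.INTER_CUBIC)
def cur_pose():
    o=monitor.get_obs(); return np.array(o['position']),Ro.from_quat(o['ee_rot']).as_matrix()
E
python3 - <<'E'
from h import *
pose=cur_pose(); np.savez('pics/pose1.npz',p=pose[0],R=pose[1])
g=cv2.imread('pics/w1.png')
a=rectify(g,pose,10,400,700,10,330,2)
b=rectify(g,pose,40,400,700,10,330,2)
cv2.imwrite('pics/r10.png',a); cv2.imwrite('pics/r40.png',b)
# blocks by colour at z=40
hsv=cv2.cvtColor(b,cv2.COLOR_BGR2HSV); m=((hsv[...,1]>80)&(hsv[...,2]>70)).astype(np.uint8)
m=cv2.morphologyEx(m,cv2.MORPH_CLOSE,np.ones((15,15))); m=cv2.morphologyEx(m,cv2.MORPH_OPEN,np.ones((15,15)))
cs,_=cv2.findContours(m,0,2)
for c in cs:
    if cv2.contourArea(c)<3000: continue
    (u,v),s,an=cv2.minAreaRect(c); print('block at x %.1f y %.1f'%(700-v/2,330-u/2),np.round(np.array(s)/2,1),round(an,1))
E
```

```text
block at x 515.8 y 255.2 [46.1 49.4] 78.7
block at x 547.7 y 178.1 [45.7 44.9] 78.3
block at x 550.7 y 96.6 [44.9 44.5] 81.9
```

View pics/r10.png

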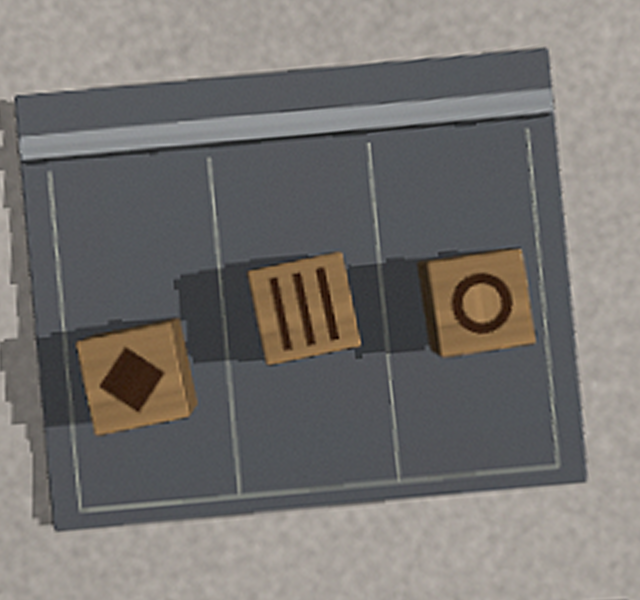

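View pics/r40.png

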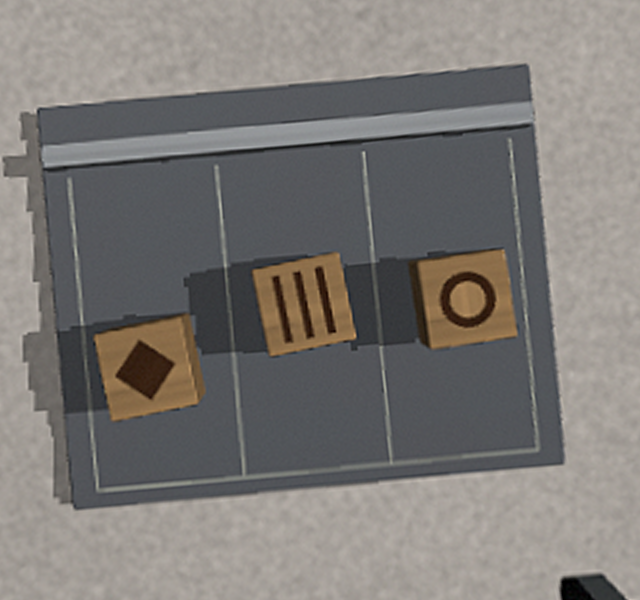

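Run:
```python
from h import *
pose=cur_pose(); print(pose, monitor.get_obs()['clock'])
print(wrist_to_world([[277,140],[205,163],[351,145]],.04))
print(world_to_wrist(np.array([[.5477,.1781,.04],[.545,.167,.04]]),pose))
```

```text
(array([0.49914434, 0.17374971, 0.25013975]), array([[ 6.14097606e-04,  8.66258500e-02, -9.96240726e-01],
       [ 5.04817648e-03, -9.96228489e-01, -8.66216741e-02],
       [-9.99987069e-01, -4.97600484e-03, -1.04908411e-03]])) 3.6167
[[0.54720331 0.17781144 0.04      ]
 [0.51588935 0.25544183 0.04      ]
 [0.55009312 0.09625564 0.04      ]]
[[276.77380544 139.523908  ]
 [286.77273288 142.88970854]]
```

The arm was still settling when that picture was taken (y went from 165.4 to 173.7). I'll retake it now that it is at rest.

```bash
cat >> h.py <<'E'
def blocks(tag,x0=400,x1=700,y0=10,y1=330):
    pose=cur_pose(); p,_=viewer.camera('wrist'); cv2.imwrite(f'pics/{tag}.png',p); pose2=cur_pose()
    print('pose',np.round(pose[0]*1000,1),'after',np.round(pose2[0]*1000,1))
    a=rectify(p,pose,10,x0,x1,y0,y1,2); b=rectify(p,pose,40,x0,x1,y0,y1,2)
    cv2.imwrite(f'pics/{tag}_r10.png',a); cv2.imwrite(f'pics/{tag}_r40.png',b)
    hsv=cv2.cvtColor(b,cv2.COLOR_BGR2HSV); m=((hsv[...,1]>80)&(hsv[...,2]>70)).astype(np.uint8)
    m=cv2.morphologyEx(m,cv2.MORPH_CLOSE,np.ones((15,15))); m=cv2.morphologyEx(m,cv2.MORPH_OPEN,np.ones((15,15)))
    for c in cv2.findContours(m,0,2)[0]:
        if cv2.contourArea(c)<3000: continue
        (u,v),s,an=cv2.minAreaRect(c); print('block at x %.1f y %.1f'%(x1-v/2,y1-u/2),np.round(np.array(s)/2,1),round(an,1))
    hsv=cv2.cvtColor(a,cv2.COLOR_BGR2HSV); m=((hsv[...,0]>95)&(hsv[...,0]<130)&(hsv[...,1]>20)|(hsv[...,1]>80)).astype(np.uint8)
    m=cv2.morphologyEx(m,cv2.MORPH_CLOSE,np.ones((15,15))); m=cv2.morphologyEx(m,cv2.MORPH_OPEN,np.ones((25,25)))
    c=max(cv2.findContours(m,0,2)[0],key=cv2.contourArea); (u,v),s,an=cv2.minAreaRect(c)
    print('board x %.1f y %.1f'%(x1-v/2,y1-u/2),np.round(np.array(s)/2,1),round(an,2))
    cv2.imwrite(f'pics/{tag}_m.png',m*255)
E
python3 - <<'E'
from h import *
blocks('w2')
E
```

```text
pose [499.1 173.7 250.1] after [498.1 170.9 249.9]
block at x 516.5 y 245.9 [46.1 48.8] 79.2
block at x 548.2 y 168.2 [45.1 45.1] 78.7
block at x 550.0 y 86.5 [45.2 44.5] 82.1
board x 539.5 y 168.1 [184.9 268. ] 85.4
```

View pics/w2_r10.png

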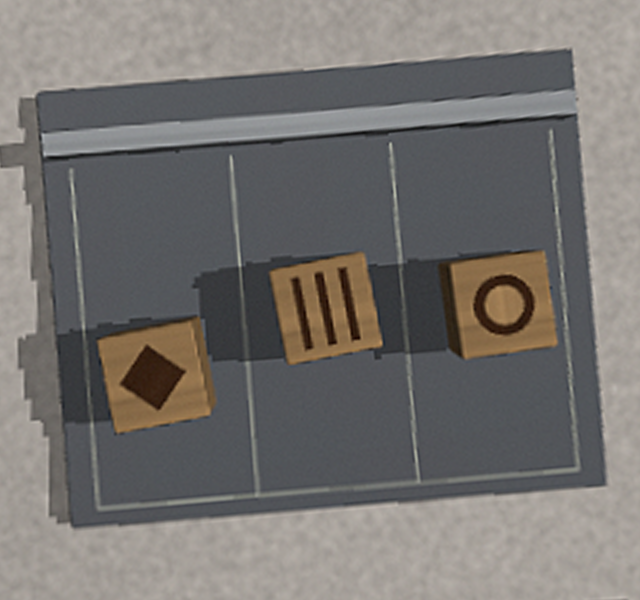

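Now it is consistent: the board centre is ≈(556,168.5) with yaw ≈4.7°, and top and scene agree within 3 mm. Blocks 1, 2 and 3 have about 65, 60 and 85 mm to go, which fits. Starting with block2, I'll close loosely on the lane centre line to square it and slide it ahead.

Run:
```python
from h import *
plan(548,168,70,-85.3)
```

```text
pos [498.1 170.9 249.9] clock 3.67 F [-0.1 -0.8 -0.1] grip 1.003
toolx [-0.001  0.004 -1.   ] tooly [ 0.09  -0.996 -0.005] toolz [-0.996 -0.09   0.001]
offset [179.9   8.1 -49.5] dist 186.7 jaw yaw -84.85
twist option 0.45
twist option -179.55
q [ 0.376  0.197 -0.883  1.656  0.151  1.361 -2.01 ]
```

>>> send_rows(grip=[75,75,75,75,75], offset=[[36,0,-10],[76,0,-20],[115,0.5,-30],[150,0.5,-40],[180,0.5,-49.4]], twist=[0,0,0,0,0], newtons=20)

```text
clock: 4.08
position: [0.5474, 0.1667, 0.0676]
ee_rot: [-0.706, -0.029, 0.707, -0.029]
ft_force: [1.4, -0.2, -0.3]
grip_width: 0.709
```

>>> send_rows(grip=[75,75,75,75,75], offset=[[0,0,0],[0,0,0],[0,0,0],[0,0,0],[0,0,0]], twist=[0,0,0,0,0])

```text
clock: 4.5
position: [0.5485, 0.1678, 0.0724]
ee_rot: [0.708, 0.029, -0.705, 0.029]
ft_force: [0.6, -0.0, -0.1]
grip_width: 0.707
```

Run:
```python
from h import *
plan(548,168,15,-85.3)
blocks('w3')
```

```text
pos [548.5 167.8  72.4] clock 4.5 F [ 0.6 -0.  -0.1] grip 0.707
toolx [ 0.003  0.    -1.   ] tooly [ 0.082 -0.997  0.   ] toolz [-0.997 -0.082 -0.003]
offset [57.4 -0.3  0.7] dist 57.4 jaw yaw -85.31
twist option 179.99
twist option -0.01
q [ 0.26   0.481 -0.785  1.744  0.383  1.073 -2.143]
pose [548.5 167.8  72.4] after [548.4 167.6  72.1]
block at x 522.9 y 244.1 [51.4 54.4] 78.7
block at x 551.6 y 168.6 [51.3 45.3] 78.7
block at x 553.5 y 90.7 [52.8 51.9] 82.1
board x 511.8 y 170.2 [222.5 319.5] 90.0
```

View pics/w3.png

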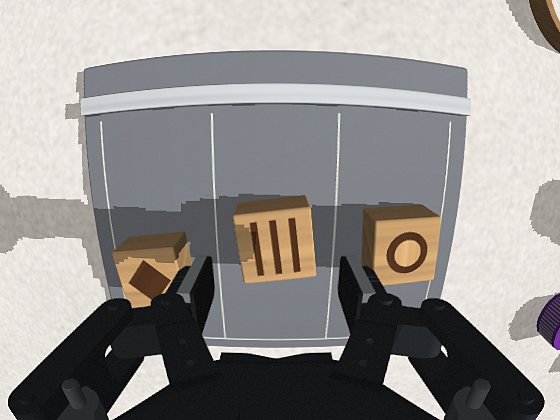

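Both fingers straddle the bars block (275,240), and the neighbouring blocks at (150,280) and (405,250) are clear. Descending and closing.

>>> send_rows(grip=[75,75,75,75,75], offset=[[20,0,0],[38,0,0],[50,0,0],[56,0,0],[56,0,0]], twist=[0,0,0,0,0])

```text
clock: 4.97
position: [0.5471, 0.1673, 0.0136]
ee_rot: [-0.706, -0.029, 0.707, -0.029]
ft_force: [0.3, -0.7, 0.7]
grip_width: 0.702
```

>>> send_rows(grip=[100,120,140,160,160], offset=[[0,0,0],[0,0,0],[0,0,0],[0,0,0],[0,0,0]], twist=[0,0,0,0,0], newtons=20)

```text
clock: 5.38
position: [0.5483, 0.1678, 0.0154]
ee_rot: [0.707, 0.029, -0.706, 0.029]
ft_force: [-1.6, -0.3, 7.4]
grip_width: 0.547
```

Run:
```python
from h import *
plan(608.3,172.8,15,-85.3)
blocks('w4')
```

```text
pos [548.3 167.8  15.4] clock 5.38 F [-1.6 -0.3  7.4] grip 0.547
toolx [ 0.002  0.    -1.   ] tooly [ 0.082 -0.997 -0.   ] toolz [-0.997 -0.082 -0.002]
offset [  0.4  -0.  -60.2] dist 60.2 jaw yaw -85.31
twist option 179.99
twist option -0.01
q [ 0.225  0.556 -0.744  1.779  0.446  0.98  -2.188]
pose [548.3 167.8  15.4] after [548.3 167.9  15.4]
block at x 539.6 y 247.3 [25.6 64.5] 60.5
block at x 553.0 y 168.8 [54.2 44.9] 79.4
block at x 555.6 y 92.4 [55.  54.9] 82.1
board x 518.7 y 172.6 [231.5 322.2] 88.18
```

View pics/w4.png

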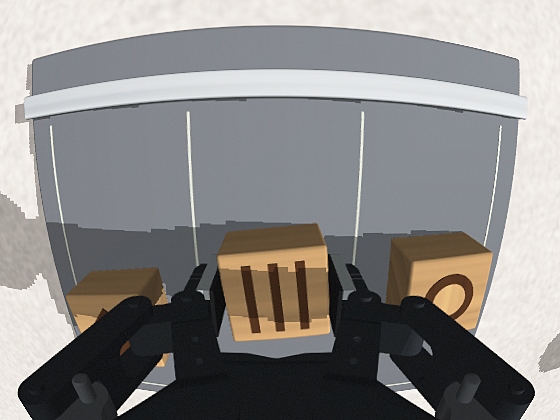

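>>> send_rows(grip=[160,160,160,160,160], offset=[[0,0,0],[0,0,-5],[0,0,-13],[0,0,-22],[0,0,-31]], twist=[0,0,0,0,0])

```text
clock: 5.85
position: [0.5787, 0.1705, 0.0153]
ee_rot: [0.707, 0.029, -0.706, 0.029]
ft_force: [-5.6, -0.2, 9.2]
grip_width: 0.543
```

Run:
```python
from h import *
plan(608.3,172.8,15,-85.3)
p,_=viewer.camera('wrist');cv2.imwrite('pics/w5.png',p)
```

```text
pos [578.7 170.5  15.3] clock 5.85 F [-5.6 -0.2  9.2] grip 0.543
toolx [ 0. -0. -1.] tooly [ 0.082 -0.997  0.   ] toolz [-0.997 -0.082 -0.   ]
offset [  0.3   0.1 -29.6] dist 29.7 jaw yaw -85.29
twist option 0.01
twist option -179.99
q [ 0.201  0.609 -0.725  1.697  0.464  1.015 -2.174]
```

View pics/w5.png

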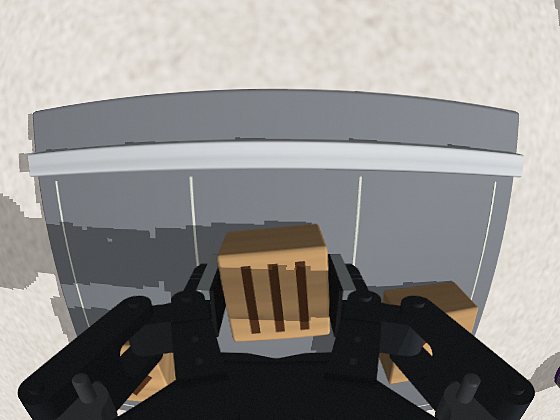

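>>> send_rows(grip=[160,160,160,160,160], offset=[[0,0,-10],[0,0,-19],[0,0,-25],[0,0,-29],[0,0,-31]], twist=[0,0,0,0,0])

```text
clock: 6.32
position: [0.6091, 0.1733, 0.0152]
ee_rot: [-0.706, -0.029, 0.707, -0.029]
ft_force: [-10.5, -0.0, 12.8]
grip_width: 0.525
```

Run:
```python
from h import *
plan(608.3,172.8,15,-85.3)
p,_=viewer.camera('wrist');cv2.imwrite('pics/w6.png',p)
```

```text
pos [609.1 173.3  15.2] clock 6.32 F [-10.5  -0.   12.8] grip 0.525
toolx [-0.001  0.    -1.   ] tooly [ 0.082 -0.997 -0.   ] toolz [-0.997 -0.082  0.001]
offset [0.2 0.4 0.8] dist 1.0 jaw yaw -85.29
twist option 0.01
twist option -179.99
q [ 0.178  0.662 -0.708  1.612  0.478  1.049 -2.157]
```

View pics/w6.png

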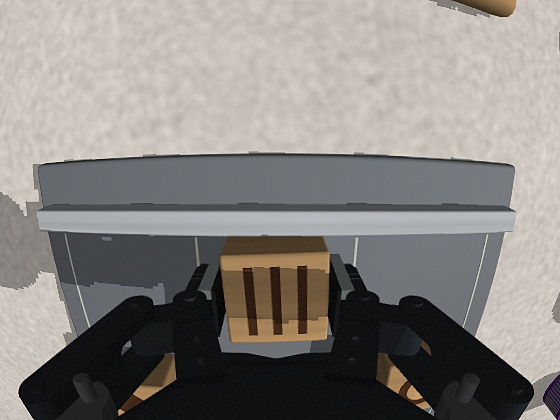

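The bars block is squared between the pads and its far edge (row 237) is at the rail foot. Pushing a little further to seat it.

>>> send_rows(grip=[160,160,160,160,160], offset=[[0,0,-1],[0,0,-2],[0,0,-3],[0,0,-3],[0,0,-3]], twist=[0,0,0,0,0])

```text
clock: 6.78
position: [0.6107, 0.1739, 0.015]
ee_rot: [-0.706, -0.029, 0.707, -0.029]
ft_force: [-10.6, -0.6, 11.3]
grip_width: 0.522
```

>>> send_rows(grip=[160,160,160,160,160], offset=[[0,0,-1],[0,0,-2],[0,0,-3],[0,0,-3],[0,0,-3]], twist=[0,0,0,0,0])

```text
clock: 7.2
position: [0.6115, 0.174, 0.0147]
ee_rot: [-0.704, -0.029, 0.709, -0.03]
ft_force: [-21.6, -2.8, 18.8]
grip_width: 0.517
```

Run:
```python
from h import *
plan(608.3,172.8,15,-85.3)
p,_=viewer.camera('wrist');cv2.imwrite('pics/w7.png',cv2.resize(p[190:360,190:370],None,fx=4,fy=3.5))
```

```text
pos [611.5 174.   14.7] clock 7.2 F [-21.6  -2.8  18.8] grip 0.517
toolx [-0.007 -0.002 -1.   ] tooly [ 0.084 -0.997  0.001] toolz [-0.996 -0.084  0.007]
offset [-0.3  0.9  3.3] dist 3.4 jaw yaw -85.21
twist option 0.09
twist option -179.91
q [ 0.173  0.671 -0.706  1.598  0.479  1.06  -2.154]
```

View pics/w7.png

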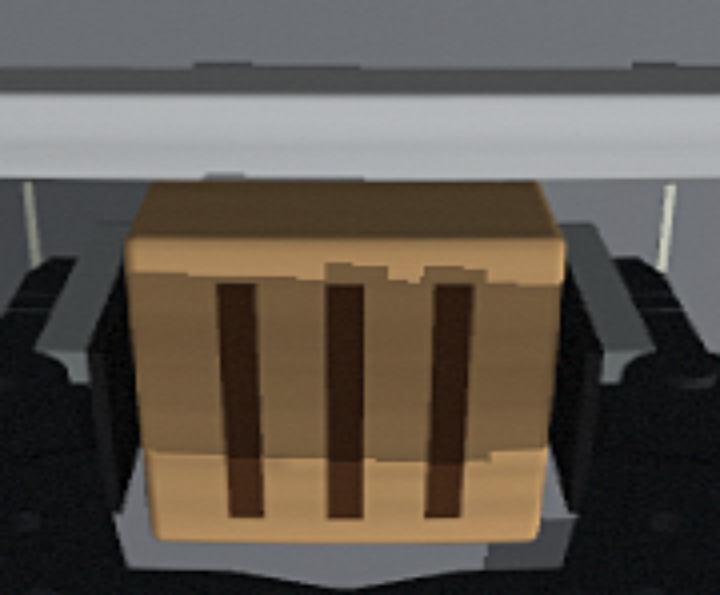

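The far face of the bars block meets the rail edge evenly (crop row 180), and the push force rose to 21 N, so it is seated. Releasing and lifting.

>>> send_rows(grip=[145,130,115,95,75], offset=[[0,0,0],[0,0,0],[0,0,0],[0,0,0],[0,0,0]], twist=[0,0,0,0,0])

```text
clock: 7.67
position: [0.6158, 0.1729, 0.0144]
ee_rot: [0.707, 0.029, -0.706, 0.029]
ft_force: [0.6, 0.1, -0.5]
grip_width: 0.707
```

>>> send_rows(grip=[75,75,75,75,75], offset=[[0,0,0],[-8,0,0],[-25,0,0],[-48,0,0],[-60,0,0]], twist=[0,0,0,0,0])

```text
clock: 8.08
position: [0.6164, 0.1736, 0.0771]
ee_rot: [0.707, 0.029, -0.706, 0.029]
ft_force: [0.5, -0.2, 0.3]
grip_width: 0.704
```

Run:
```python
from h import *
plan(550,88,70,-85.3)
blocks('w8')
```

```text
pos [616.4 173.6  77.1] clock 8.08 F [ 0.5 -0.2  0.3] grip 0.704
toolx [ 0.002  0.001 -1.   ] tooly [ 0.082 -0.997 -0.001] toolz [-0.997 -0.082 -0.003]
offset [ 6.9 79.9 73.2] dist 108.5 jaw yaw -85.31
twist option 179.99
twist option -0.01
q [ 0.198  0.601 -0.74   1.556  0.431  1.15  -2.121]
pose [616.4 173.6  77.1] after [617.4 174.   79. ]
block at x 610.6 y 174.2 [49.9 44.6] 85.2
board x 518.3 y 170.3 [319.5 235.5] 0.0
```

View pics/w8.png

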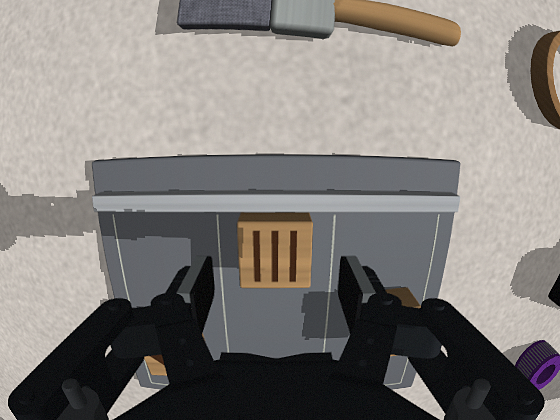

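Block2 is square against the rail at (275,215–285). Next is block1 (ring).

>>> send_rows(grip=[75,75,75,75,75], offset=[[0,20,18],[0,42,38],[0,60,55],[0,74,67],[0,80,73]], twist=[0,0,0,0,0])

```text
clock: 8.55
position: [0.5482, 0.0847, 0.074]
ee_rot: [-0.706, -0.028, 0.707, -0.029]
ft_force: [0.0, -0.4, -0.3]
grip_width: 0.704
```

>>> send_rows(grip=[75,75,75,75,75], offset=[[0,0,0],[0,0,0],[0,0,0],[8,0,0],[16,0,0]], twist=[0,0,0,0,0])

```text
clock: 8.97
position: [0.5498, 0.0885, 0.0579]
ee_rot: [0.707, 0.03, -0.706, 0.029]
ft_force: [-0.5, -0.2, -1.4]
grip_width: 0.704
```

Run:
```python
from h import *
plan(550,88,15,-85.3)
blocks('w9')
```

```text
pos [549.8  88.5  57.9] clock 8.97 F [-0.5 -0.2 -1.4] grip 0.704
toolx [ 0.001  0.001 -1.   ] tooly [ 0.083 -0.997 -0.001] toolz [-0.997 -0.083 -0.001]
offset [42.9  0.6 -0.1] dist 42.9 jaw yaw -85.24
twist option 0.06
twist option -179.94
q [ 0.396  0.462 -0.77   1.797  0.37   1.031 -2.003]
pose [549.8  88.5  57.9] after [548.5  88.   55.8]
block at x 522.4 y 237.7 [52.4 67.2] 78.5
block at x 553.7 y 86.8 [52.1 44.7] 82.1
block at x 608.2 y 169.6 [44.6 53.2] 85.4
board x 517.0 y 159.2 [233.  297.5] 90.0
```

View pics/w9.png

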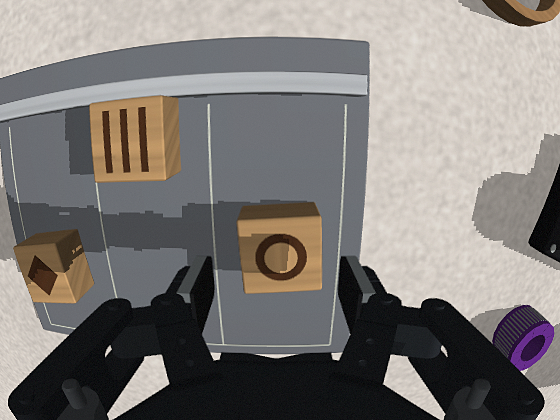

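The ring block (280,255) lies between the fingers, and the TCP column (276) is midway between its lane lines (213, 340). Descending, closing and pushing.

>>> send_rows(grip=[75,75,75,75,95], offset=[[16,0,0],[30,0,0],[40,0,0],[43,0,0],[43,0,0]], twist=[0,0,0,0,0])

```text
clock: 9.43
position: [0.5484, 0.0874, 0.0141]
ee_rot: [-0.706, -0.029, 0.707, -0.029]
ft_force: [0.8, -0.5, 0.1]
grip_width: 0.633
```

>>> send_rows(grip=[110,130,150,160,160], offset=[[0,0,0],[0,0,0],[0,0,0],[0,0,0],[0,0,-4]], twist=[0,0,0,0,0])

```text
clock: 9.85
position: [0.5527, 0.0876, 0.0158]
ee_rot: [-0.706, -0.029, 0.707, -0.029]
ft_force: [-2.4, -0.3, 3.3]
grip_width: 0.532
```

>>> send_rows(grip=[160,160,160,160,160], offset=[[0,0,-9],[0,0,-19],[0,0,-29],[0,0,-39],[0,0,-48]], twist=[0,0,0,0,0])

```text
clock: 10.27
position: [0.6017, 0.0917, 0.0158]
ee_rot: [-0.707, -0.029, 0.707, -0.029]
ft_force: [-5.7, -0.8, 7.8]
grip_width: 0.531
```

>>> send_rows(grip=[160,160,160,160,160], offset=[[0,0,-6],[0,0,-10],[0,0,-13],[0,0,-15],[0,0,-15]], twist=[0,0,0,0,0])

```text
clock: 10.68
position: [0.6151, 0.0936, 0.0157]
ee_rot: [-0.706, -0.029, 0.707, -0.029]
ft_force: [-9.8, 0.7, 9.6]
grip_width: 0.518
```

>>> send_rows(grip=[160,160,160,160,160], offset=[[0,0,-1],[0,0,-2],[0,0,-3],[0,0,-4],[0,0,-4]], twist=[0,0,0,0,0])

```text
clock: 11.1
position: [0.6163, 0.0937, 0.0152]
ee_rot: [-0.704, -0.029, 0.709, -0.03]
ft_force: [-21.8, -1.3, 18.9]
grip_width: 0.522
```

Run:
```python
from h import *
plan(608.3,172.8,15,-85.3)
p,_=viewer.camera('wrist');cv2.imwrite('pics/w10.png',cv2.resize(p[150:360,100:390],None,fx=2.7,fy=2.7))
```

```text
pos [616.3  93.7  15.2] clock 11.1 F [-21.8  -1.3  18.9] grip 0.522
toolx [-0.008 -0.002 -1.   ] tooly [ 0.083 -0.997  0.001] toolz [-0.997 -0.083  0.008]
offset [  0.1 -79.5   1.4] dist 79.5 jaw yaw -85.24
twist option 0.06
twist option -179.94
q [ 0.301  0.644 -0.697  1.634  0.461  1.044 -2.024]
```

View pics/w10.png

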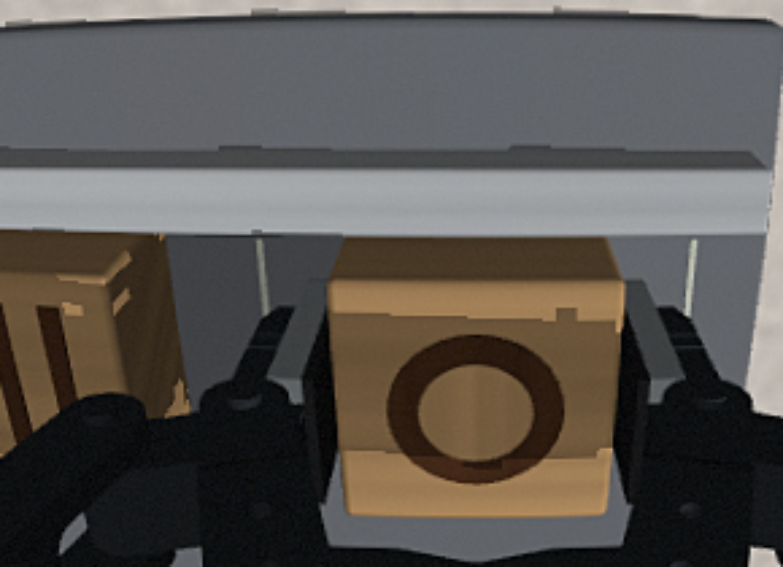

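The ring block is flush at the rail (crop row 236) and centred (476) between its lane lines (260, 692). Release, lift, then block3.

>>> send_rows(grip=[145,130,115,95,75], offset=[[0,0,0],[0,0,0],[0,0,0],[0,0,0],[0,0,0]], twist=[0,0,0,0,0])

```text
clock: 11.57
position: [0.6205, 0.093, 0.0154]
ee_rot: [0.707, 0.029, -0.706, 0.029]
ft_force: [-0.1, -0.2, -0.1]
grip_width: 0.698
```

>>> send_rows(grip=[75,75,75,75,75], offset=[[-4,0,0],[-20,0,0],[-45,0,0],[-59,0,0],[-59,-15,8]], twist=[0,0,0,0,0])

```text
clock: 11.98
position: [0.6145, 0.1046, 0.078]
ee_rot: [0.709, 0.027, -0.704, 0.028]
ft_force: [1.4, -0.8, -0.3]
grip_width: 0.709
```

>>> send_rows(grip=[75,75,75,75,75], offset=[[0,-30,17],[0,-62,35],[0,-94,54],[0,-122,70],[0,-145,83]], twist=[0,0,0,0,0])

```text
clock: 12.4
position: [0.5147, 0.2476, 0.0749]
ee_rot: [0.707, 0.03, -0.706, 0.029]
ft_force: [0.3, 0.2, -0.1]
grip_width: 0.705
```

>>> send_rows(grip=[75,75,75,75,75], offset=[[0,0,0],[0,0,0],[0,0,0],[0,0,0],[8,0,0]], twist=[0,0,0,0,0])

```text
clock: 12.82
position: [0.5179, 0.2445, 0.0673]
ee_rot: [0.707, 0.028, -0.706, 0.028]
ft_force: [0.2, -0.2, 0.1]
grip_width: 0.708
```

Run:
```python
from h import *
plan(517,245.6,15,-85.3)
p,_=viewer.camera('wrist');cv2.imwrite('pics/w11.png',p)
```

```text
pos [517.9 244.5  67.3] clock 12.82 F [ 0.2 -0.2  0.1] grip 0.708
toolx [ 0.002  0.    -1.   ] tooly [ 0.08  -0.997 -0.   ] toolz [-0.997 -0.08  -0.002]
offset [52.3 -1.2  0.9] dist 52.3 jaw yaw -85.44
twist option 179.86
twist option -0.14
q [ 0.125  0.491 -0.799  1.749  0.397  1.068 -2.3  ]
```

View pics/w11.png

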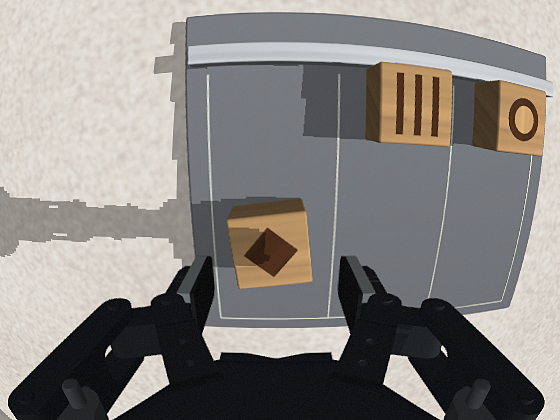

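The diamond block (270,245) is straddled and centred between its lane lines (217, 333).

>>> send_rows(grip=[75,75,75,75,90], offset=[[20,0,0],[36,0,0],[47,0,0],[51,0,0],[51,0,0]], twist=[0,0,0,0,0])

```text
clock: 13.28
position: [0.5157, 0.2447, 0.0142]
ee_rot: [-0.706, -0.029, 0.707, -0.029]
ft_force: [-0.2, -0.2, 0.3]
grip_width: 0.645
```

>>> send_rows(grip=[110,130,150,160,160], offset=[[0,0,0],[0,0,0],[0,0,0],[0,0,0],[0,0,-4]], twist=[0,0,0,0,0])

```text
clock: 13.7
position: [0.5196, 0.2459, 0.016]
ee_rot: [-0.706, -0.029, 0.707, -0.029]
ft_force: [-4.0, -0.5, 5.4]
grip_width: 0.535
```

>>> send_rows(grip=[160,160,160,160,160], offset=[[0,0,-9],[0,0,-20],[0,0,-32],[0,0,-44],[0,0,-54]], twist=[0,0,0,0,0])

```text
clock: 14.12
position: [0.5746, 0.2503, 0.016]
ee_rot: [0.707, 0.029, -0.706, 0.029]
ft_force: [-5.1, -0.7, 7.6]
grip_width: 0.535
```

>>> send_rows(grip=[160,160,160,160,160], offset=[[0,0,-9],[0,0,-17],[0,0,-23],[0,0,-28],[0,0,-29]], twist=[0,0,0,0,0])

```text
clock: 14.53
position: [0.6025, 0.2531, 0.0161]
ee_rot: [-0.706, -0.029, 0.707, -0.029]
ft_force: [-9.7, -2.0, 11.9]
grip_width: 0.525
```

>>> send_rows(grip=[160,160,160,160,160], offset=[[0,0,-1],[0,0,-2],[0,0,-3],[0,0,-4],[0,0,-4]], twist=[0,0,0,0,0])

```text
clock: 14.95
position: [0.6038, 0.2537, 0.016]
ee_rot: [-0.705, -0.029, 0.708, -0.03]
ft_force: [-17.1, -1.7, 15.3]
grip_width: 0.526
```

Run:
```python
from h import *
plan(608.3,172.8,15,-85.3)
p,_=viewer.camera('wrist');cv2.imwrite('pics/w12.png',cv2.resize(p[150:360,170:450],None,fx=2.7,fy=2.7))
```

```text
pos [603.8 253.7  16. ] clock 14.95 F [-17.1  -1.7  15.3] grip 0.526
toolx [-0.005 -0.001 -1.   ] tooly [ 0.083 -0.997  0.   ] toolz [-0.996 -0.083  0.005]
offset [ 1.  81.   2.3] dist 81.1 jaw yaw -85.21
twist option 0.09
twist option -179.91
q [ 0.042  0.706 -0.71   1.543  0.496  1.085 -2.274]
```

View pics/w12.png

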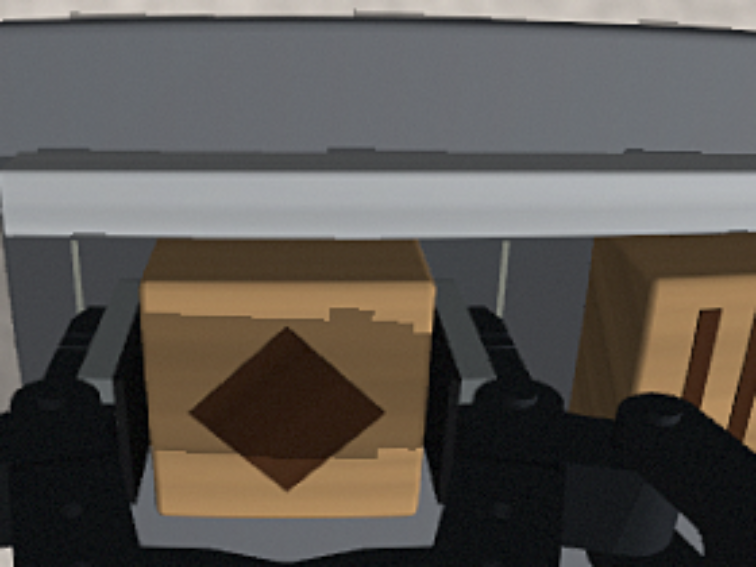

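The diamond block is at the rail (crop row 238), centred within about 1 mm. One more small push, then release and lift.

>>> send_rows(grip=[160,160,160,145,125], offset=[[0,0,-1],[0,0,-2],[0,0,-2],[0,0,-2],[0,0,-2]], twist=[0,0,0,0,0])

```text
clock: 15.42
position: [0.6045, 0.2538, 0.0157]
ee_rot: [-0.704, -0.029, 0.709, -0.03]
ft_force: [-22.4, -3.4, 17.2]
grip_width: 0.521
```

>>> send_rows(grip=[100,75,75,75,75], offset=[[0,0,0],[0,0,0],[-10,0,0],[-35,0,0],[-70,0,0]], twist=[0,0,0,0,0])

```text
clock: 15.83
position: [0.6078, 0.2517, 0.0841]
ee_rot: [-0.705, -0.028, 0.708, -0.029]
ft_force: [0.3, -0.4, -0.4]
grip_width: 0.706
```

>>> send_rows(grip=[40,0,0,0,0], offset=[[-38,10,10],[-76,30,25],[-105,50,40],[-112,70,50],[-112,80,55]], twist=[0,0,0,0,0])

```text
clock: 16.25
position: [0.5617, 0.1666, 0.2012]
ee_rot: [0.709, 0.028, -0.704, 0.028]
ft_force: [-0.2, 0.0, 0.1]
grip_width: 1.002
```

Run:
```python
from h import *
plan(583,-181,200,-85.3)
blocks('w13')
```

```text
pos [561.7 166.6 201.2] clock 16.25 F [-0.2  0.   0.1] grip 1.002
toolx [ 0.006 -0.001 -1.   ] tooly [ 0.08  -0.997  0.001] toolz [-0.997 -0.08  -0.006]
offset [  1.5 348.2   6.5] dist 348.3 jaw yaw -85.43
twist option 179.87
twist option -0.13
q [ 0.293  0.371 -0.823  1.581  0.283  1.307 -2.06 ]
pose [561.7 166.6 201.2] after [561.2 164.8 199.1]
block at x 601.7 y 251.2 [44.9 49.7] 85.4
block at x 608.0 y 174.0 [44.8 45. ] 85.5
block at x 614.7 y 94.0 [44.7 44.8] 85.4
board x 520.0 y 170.2 [239.  319.5] 90.0
```

View pics/w13.png

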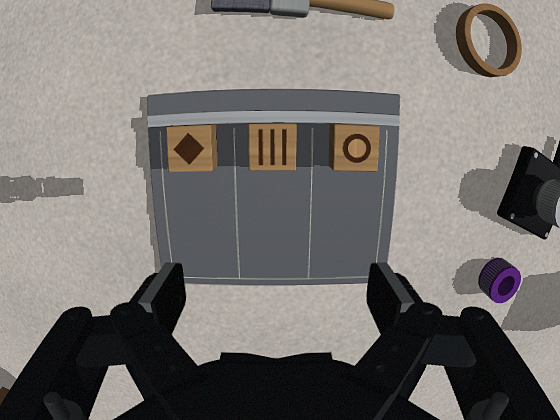

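All three blocks are square (85.4°) against the rail in a line (rows 125–170), with y ≈ 250, 174 and 94. Now the collar: I'll go to a viewing pose and pre-turn the wrist so it has clockwise travel left.

>>> send_rows(grip=[0,0,0,0,0], offset=[[0,33,0],[0,68,0],[0,105,-2],[0,142,-4],[0,178,-6]], twist=[-7,-14,-21,-28,-35])

```text
clock: 16.72
position: [0.5812, -0.0098, 0.1965]
ee_rot: [-0.664, -0.242, 0.665, -0.242]
ft_force: [0.3, 0.2, -0.5]
grip_width: 0.995
```

Run:
```python
from h import *
plan(580,-140,200,0)
```

```text
pos [581.2  -9.8 196.5] clock 16.72 F [ 0.3  0.2 -0.5] grip 0.995
toolx [-0.001  0.    -1.   ] tooly [ 0.644 -0.765 -0.001] toolz [-0.765 -0.644  0.   ]
offset [-3.5 98.9 84.7] dist 130.3 jaw yaw -49.94
twist option 130.06
twist option -49.94
q [ 0.632  0.382 -0.866  1.592  0.298  1.307 -1.148]
```

>>> send_rows(grip=[0,0,0,0,0], offset=[[0,20,17],[0,42,36],[0,65,56],[0,85,73],[0,99,85]], twist=[-7,-14,-21,-28,-35])

```text
clock: 17.13
position: [0.5788, -0.1416, 0.1962]
ee_rot: [-0.561, -0.43, 0.562, -0.43]
ft_force: [-0.7, 0.2, -0.3]
grip_width: 1.001
```

>>> send_rows(grip=[0,0,0,0,0], offset=[[0,0,0],[0,0,0],[0,0,0],[0,0,0],[0,0,0]], twist=[-7,-13,-15,-15,-15])

```text
clock: 17.55
position: [0.5791, -0.1383, 0.1966]
ee_rot: [0.502, 0.499, -0.502, 0.498]
ft_force: [0.5, -0.3, -0.8]
grip_width: 0.999
```

Run:
```python
from h import *
plan(582,-181,100,0)
pose=cur_pose(); p,d=viewer.camera('wrist'); print(cur_pose()[0]-pose[0]); cv2.imwrite('pics/w14.png',p); np.savez('pics/w14.npz',p=pose[0],R=pose[1],d=d)
for t,z in [('spigot_top',.079),('collar_top',.077)]:
    for r in viewer.spot_point(t,'wrist')[:3]: print(t,r['score'],r['position'],wrist_to_world(r['position'],z)*1000)
```

```text
pos [ 579.1 -138.3  196.6] clock 17.55 F [ 0.5 -0.3 -0.8] grip 0.999
toolx [-0.001  0.001 -1.   ] tooly [ 1.    -0.007 -0.001] toolz [-0.007 -1.    -0.001]
offset [96.5  3.3 42.7] dist 105.6 jaw yaw -0.38
twist option 179.62
twist option -0.38
q [ 0.903  0.455 -0.971  1.551  0.381  1.339 -0.115]
[ 8.40803284e-06 -6.16050759e-05  1.93914497e-04]
collar_top 0.94 [284.9, 251.6] [[ 588.19277363 -182.15231806   77.        ]]
collar_top 0.85 [160.5, 205.2] [[ 479.30165026 -138.73689248   77.        ]]
collar_top 0.61 [295.7, 334.0] [[ 599.60585634 -274.32746949   77.        ]]
```

View pics/w14.png

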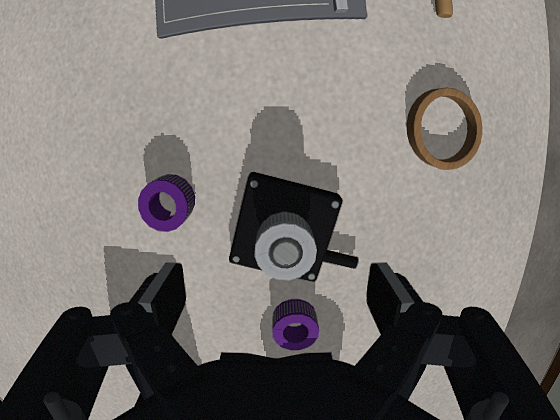

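The silver collar on the black base is at (286,251). The purple rings at (166,203) and (296,325) stand on the table and are not it. A short black lever sticks out at (340,260). I'll fit the collar's top face.

Run:
```python
from h import *
z=np.load('pics/w14.npz'); pose=(z['p'],z['R']); g=cv2.imread('pics/w14.png')
b=rectify(g,pose,77,530,650,-240,-120,5); cv2.imwrite('pics/col77.png',b)
hsv=cv2.cvtColor(b,cv2.COLOR_BGR2HSV)
gray=cv2.cvtColor(b,cv2.COLOR_BGR2GRAY)
m=((gray>140)&(hsv[...,1]<40)).astype(np.uint8)
m=cv2.morphologyEx(m,cv2.MORPH_OPEN,np.ones((5,5)))
c=[c for c in cv2.findContours(m,0,2)[0] if cv2.contourArea(c)>4000]
for k in c: (u,v),r=cv2.minEnclosingCircle(k); print('circ',650-v/5,-120-u/5,r/5, cv2.boundingRect(k))
for f,lo,hi in((77,120,145),(79,55,75)):
    bb=cv2.GaussianBlur(cv2.cvtColor(rectify(g,pose,f,530,650,-240,-120,5),cv2.COLOR_BGR2GRAY),(5,5),0)
    h=cv2.HoughCircles(bb,cv2.HOUGH_GRADIENT,1.0,200,param1=80,param2=15,minRadius=lo,maxRadius=hi)
    if h is not None:
        for u,v,r in h[0]: print(f,'hough',round(650-v/5,1),round(-120-u/5,1),round(r/5,1))
d=z['d']
# lever + base depth heights
def h_of(u,v):
    m=viewer.camera_model('wrist');K=np.array(m['camera_matrix']);M=np.array(m['mount']);q=(np.array([u,v])-K[:2,2])/K[0,0];th=np.linalg.norm(q)
    ray=np.r_[q*np.sin(th)/th,np.cos(th)]; X=ray*d[v,u]/ray[2]; return pose[1]@(M[:3,:3]@X+M[:3,3])+pose[0]
for n,uv in dict(lever=(347,260),base=(262,195),collar=(306,252),spig=(286,251)).items(): print(n,np.round(h_of(*uv)*1000,1))
```

```text
circ 551.9028076171875 -179.9 63.7104736328125 (0, 172, 600, 428)
circ 635.9 -216.1 27.57718505859375 (361, 0, 239, 171)
circ 641.6 -143.6 25.050369262695312 (0, 0, 237, 99)
77 hough 588.3 -182.9 27.7
79 hough 588.3 -181.9 14.9
lever [ 658.5 -218.7   18.9]
base [ 566.6 -143.    25.2]
collar [ 606.7 -181.9   77.8]
spig [ 589.  -180.3   78.7]
```

View pics/col77.png

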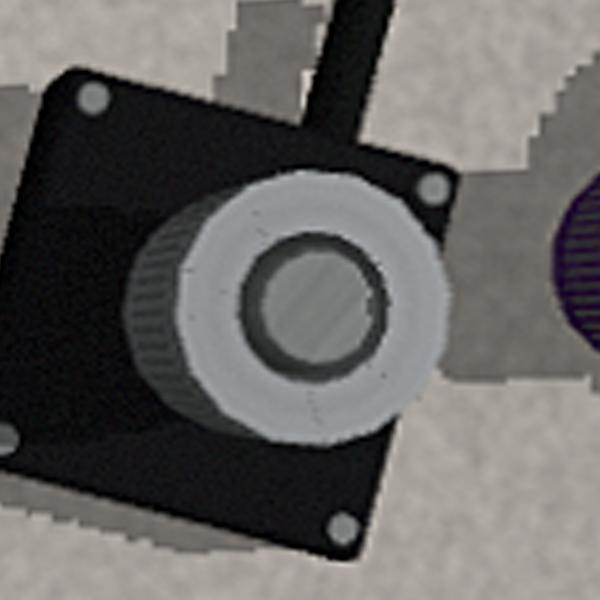

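>>> send_rows(grip=[0,0,0,0,0], offset=[[15,2,9],[35,4,20],[58,6.5,33],[76,8.5,41],[86,8.5,43.5]], twist=[0,0,0,0,0])

```text
clock: 18.12
position: [0.586, -0.1845, 0.1079]
ee_rot: [-0.501, -0.499, 0.503, -0.497]
ft_force: [-0.3, -0.1, -0.3]
grip_width: 1.0
```

>>> send_rows(grip=[20,40,40,40,40], offset=[[0,0,0],[0,0,0],[0,0,0],[0,0,0],[0,0,0]], twist=[0,0,0,0,0])

```text
clock: 18.53
position: [0.5878, -0.1819, 0.1125]
ee_rot: [0.501, 0.498, -0.501, 0.499]
ft_force: [-0.1, 0.1, -0.2]
grip_width: 0.844
```

```bash
cat >> h.py <<'E'
def collar(tag,ztop=77,zs=79,rect=True):
    pose=cur_pose(); p,d=viewer.camera('wrist'); print('moved mm',np.round((cur_pose()[0]-pose[0])*1000,2)); cv2.imwrite(f'pics/{tag}.png',p); np.savez(f'pics/{tag}.npz',p=pose[0],R=pose[1],d=d)
    for f,lo,hi in((ztop,120,145),(zs,55,80)):
        bb=cv2.GaussianBlur(cv2.cvtColor(rectify(p,pose,f,530,650,-240,-120,5),cv2.COLOR_BGR2GRAY),(5,5),0)
        h=cv2.HoughCircles(bb,cv2.HOUGH_GRADIENT,1.0,200,param1=80,param2=15,minRadius=lo,maxRadius=hi)
        if h is not None:
            for u,v,r in h[0]: print(f,'hough',round(650-v/5,1),round(-120-u/5,1),round(r/5,1))
    cv2.imwrite(f'pics/{tag}_r.png',rectify(p,pose,ztop,530,650,-240,-120,5))
E
python3 - <<'E'
from h import *
plan(587.5,-182,40,0)
collar('w15')
E
```

```text
pos [ 587.8 -181.9  112.5] clock 18.53 F [-0.1  0.1 -0.2] grip 0.844
toolx [ 0.002 -0.001 -1.   ] tooly [ 1.    -0.005  0.002] toolz [-0.005 -1.     0.001]
offset [72.5 -0.4  0. ] dist 72.5 jaw yaw -0.27
twist option 179.73
twist option -0.27
q [ 0.904  0.567 -0.906  1.592  0.469  1.212 -0.098]
moved mm [-0.13 -0.12 -0.21]
77 hough 589.1 -182.7 26.9
79 hough 588.5 -181.9 14.8
79 hough 595.9 -239.5 13.2
```

View pics/w15.png

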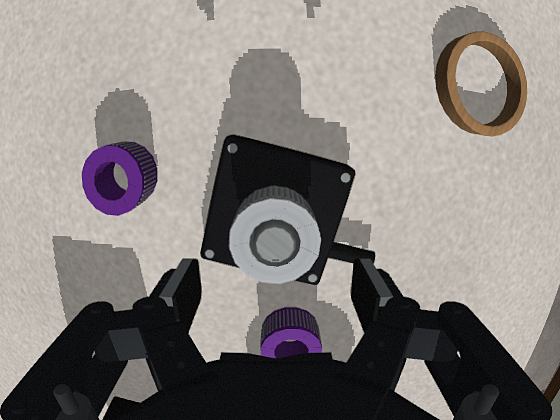

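The collar (276,240) is centred between the fingers, and the nearest purple ring (291,340) is more than 100 mm away from the TCP. Descending to grip.

>>> send_rows(grip=[40,40,40,40,40], offset=[[18,1,0.5],[38,1,0.5],[56,1,0.5],[67,1,0.5],[71,1,0.5]], twist=[0,0,0,0,0])

```text
clock: 19.0
position: [0.5875, -0.1826, 0.0389]
ee_rot: [-0.501, -0.499, 0.502, -0.498]
ft_force: [-1.2, 0.4, -0.1]
grip_width: 0.845
```

>>> send_rows(grip=[40,40,60,75,80], offset=[[0,0,0],[0,0,0],[0,0,0],[0,0,0],[0,0,0]], twist=[0,0,0,0,0])

```text
clock: 19.42
position: [0.5887, -0.183, 0.0411]
ee_rot: [0.502, 0.498, -0.501, 0.499]
ft_force: [-0.1, 0.5, 0.7]
grip_width: 0.686
```

Run:
```python
from h import *
plan(588.5,-182.4,40,0)
collar('w16')
```

```text
pos [ 588.7 -183.    41.1] clock 19.42 F [-0.1  0.5  0.7] grip 0.686
toolx [ 0.001 -0.001 -1.   ] tooly [ 1.    -0.006  0.001] toolz [-0.006 -1.     0.001]
offset [ 1.1 -0.2 -0.6] dist 1.3 jaw yaw -0.32
twist option 179.68
twist option -0.32
q [ 0.87   0.647 -0.857  1.643  0.537  1.101 -0.141]
moved mm [-0.1   0.03 -0.17]
77 hough 588.5 -182.7 27.1
79 hough 588.7 -181.7 14.8
79 hough 611.9 -147.5 13.2
```

View pics/w16.png

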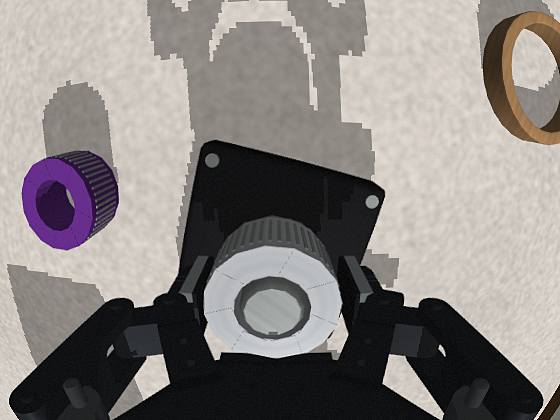

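The collar centre (588.5,-182.3) lies on the jaw axis within 1 mm. Closing on it.

>>> send_rows(grip=[90,105,125,140,140], offset=[[0,0,-0.7],[0,0,-0.7],[0,0,-0.7],[0,0,-0.7],[0,0,-0.7]], twist=[0,0,0,0,0], newtons=40)

```text
clock: 19.88
position: [0.5882, -0.1823, 0.0404]
ee_rot: [-0.501, -0.499, 0.501, -0.499]
ft_force: [-1.9, -2.1, 2.4]
grip_width: 0.625
```

>>> send_rows(grip=[140,140,140,140,140], offset=[[0,0,0],[0,0,0],[0,0,0],[0,0,0],[0,0,0]], twist=[0,0,0,0,0], newtons=40)

```text
clock: 20.3
position: [0.5882, -0.1823, 0.0403]
ee_rot: [-0.501, -0.499, 0.501, -0.499]
ft_force: [-1.7, -1.1, 1.6]
grip_width: 0.629
```

>>> send_rows(grip=[140,140,140,140,140], offset=[[0.5,0,0],[1,0,0],[1.5,0,0],[2,0,0],[2,0,0]], twist=[0,0,0,0,0])

```text
clock: 20.72
position: [0.5884, -0.1823, 0.0393]
ee_rot: [-0.501, -0.498, 0.502, -0.499]
ft_force: [-5.9, -1.8, 13.3]
grip_width: 0.628
```

>>> send_rows(grip=[140,140,140,140,140], offset=[[-0.4,0,0],[-0.4,0,0],[-0.4,0,0],[-0.4,0,0],[-0.4,0,0]], twist=[2,6,11,16,20])

```text
clock: 21.13
position: [0.5891, -0.183, 0.0396]
ee_rot: [0.582, 0.402, -0.581, 0.403]
ft_force: [-1.0, -3.2, 7.1]
grip_width: 0.63
```

Run:
```python
from h import *
plan(588.5,-182.4,40,0); print(monitor.get_obs()['torque'])
collar('w17',76,79)
```

```text
pos [ 589.1 -183.    39.6] clock 21.13 F [-1.  -3.2  7.1] grip 0.63
toolx [ 0.002 -0.001 -1.   ] tooly [ 0.936 -0.352  0.002] toolz [-0.352 -0.936  0.001]
offset [-0.4 -0.8 -0.4] dist 0.9 jaw yaw -20.6
twist option 159.4
twist option -20.6
q [ 0.824  0.621 -0.788  1.646  0.489  1.079 -0.466]
[-0.74008908  0.40334654  0.12777671]
moved mm [0.03 0.2  0.03]
76 hough 590.1 -183.1 27.3
76 hough 542.1 -157.9 24.2
79 hough 591.1 -181.3 14.6
79 hough 530.1 -135.3 14.8
```

View pics/w17.png

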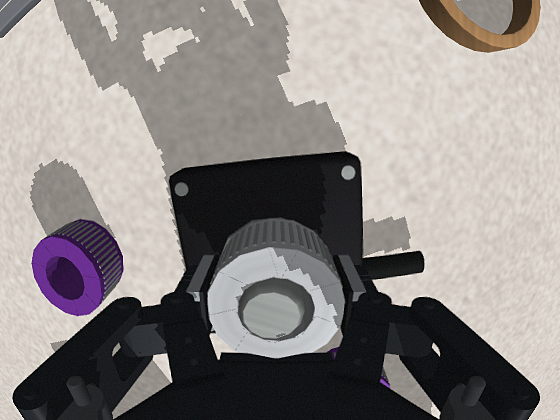

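The base has turned in the view (camera rotating with the gripper) and the collar is still gripped at 53.5 mm. Down force is 7 N on the pin. Continuing to turn.

>>> send_rows(grip=[140,140,140,140,140], offset=[[0.2,0,0],[0.2,0,0],[0.2,0,0],[0.2,0,0],[0.2,0,0]], twist=[2,4,6,8,10])

```text
clock: 21.6
position: [0.5891, -0.1833, 0.0396]
ee_rot: [0.614, 0.35, -0.613, 0.352]
ft_force: [-1.4, -3.9, 9.6]
grip_width: 0.629
```

>>> send_rows(grip=[140,140,140,140,140], offset=[[0,0,0],[0,0,0],[0,0,0],[0,0,0],[0,0,0]], twist=[1.5,3,4.5,6,6])

```text
clock: 22.02
position: [0.5892, -0.1831, 0.0395]
ee_rot: [0.632, 0.318, -0.631, 0.319]
ft_force: [-1.3, -2.2, 9.4]
grip_width: 0.629
```

>>> send_rows(grip=[140,140,140,140,140], offset=[[0,0,0],[0,0,0],[0,0,0],[0,0,0],[0,0,0]], twist=[1.5,3,4.5,6,6])

```text
clock: 22.43
position: [0.5892, -0.1831, 0.0396]
ee_rot: [0.648, 0.284, -0.647, 0.286]
ft_force: [-1.2, -4.0, 10.1]
grip_width: 0.633
```

>>> send_rows(grip=[140,140,140,140,140], offset=[[0,0,0],[0,0,0],[0,0,0],[0,0,0],[0,0,0]], twist=[1.5,3,4.5,6,6])

```text
clock: 22.85
position: [0.5892, -0.183, 0.0395]
ee_rot: [0.662, 0.25, -0.661, 0.252]
ft_force: [-0.5, -2.8, 7.8]
grip_width: 0.624
```

>>> send_rows(grip=[140,140,140,140,140], offset=[[0,0,0],[0,0,0],[0,0,0],[0,0,0],[0,0,0]], twist=[1.5,3,4.5,6,6])

```text
clock: 23.27
position: [0.5891, -0.1823, 0.0391]
ee_rot: [0.674, 0.216, -0.673, 0.217]
ft_force: [0.0, -0.7, 4.7]
grip_width: 0.629
```

>>> send_rows(grip=[140,140,140,140,140], offset=[[0,0,0],[0,0,0],[0,0,0],[0,0,0],[0,0,0]], twist=[1.5,3,4.5,6,6])

```text
clock: 23.68
position: [0.5884, -0.1818, 0.0385]
ee_rot: [0.684, 0.181, -0.684, 0.18]
ft_force: [0.5, 0.7, 3.6]
grip_width: 0.627
```

The z fell past the pin level (39.5→38.5) while the force dropped to 3.6 N, so the keyway has found the pin at about 54–60°. Pushing down.

>>> send_rows(grip=[140,140,140,140,140], offset=[[1,0,0],[2,0,0],[3,0,0],[4,0,0],[4,0,0]], twist=[0,0,0,0,0], newtons=60)

```text
clock: 24.1
position: [0.5884, -0.1818, 0.0344]
ee_rot: [0.684, 0.181, -0.683, 0.181]
ft_force: [1.1, 1.2, 5.6]
grip_width: 0.624
```

Run:
```python
from h import *
plan(588.5,-182.4,40,0); print(monitor.get_obs()['torque'])
```

```text
pos [ 588.4 -181.8   34.4] clock 24.1 F [1.1 1.2 5.6] grip 0.624
toolx [ 0.  0. -1.] tooly [ 0.496 -0.868 -0.   ] toolz [-0.868 -0.496 -0.   ]
offset [-5.6  0.6  0.2] dist 5.6 jaw yaw -60.28
twist option 119.72
twist option -60.28
q [ 0.729  0.582 -0.653  1.655  0.397  1.041 -1.101]
[ 0.19544878 -0.15112681 -0.0682362 ]
```

>>> send_rows(grip=[140,140,140,140,140], offset=[[1.5,0,0],[3,0,0],[4.5,0,0],[5.5,0,0],[5.5,0,0]], twist=[0,0,0,0,0])

```text
clock: 24.52
position: [0.5885, -0.1818, 0.0299]
ee_rot: [0.684, 0.181, -0.683, 0.181]
ft_force: [-3.5, 1.4, 13.6]
grip_width: 0.624
```

>>> send_rows(grip=[140,140,140,140,140], offset=[[0.5,0,0],[1,0,0],[1.5,0,0],[2,0,0],[2,0,0]], twist=[0,0,0,0,0])

```text
clock: 24.93
position: [0.5887, -0.1817, 0.0297]
ee_rot: [0.684, 0.181, -0.683, 0.182]
ft_force: [-12.4, 2.9, 32.5]
grip_width: 0.628
```

>>> send_rows(grip=[140,140,140,140,140], offset=[[-0.5,0,0],[-0.8,0,0],[-0.8,0,0],[-0.8,0,0],[-0.8,0,0]], twist=[0,0,0,0,0])

```text
clock: 25.35
position: [0.5886, -0.1818, 0.0298]
ee_rot: [0.684, 0.181, -0.683, 0.181]
ft_force: [-7.7, 2.5, 24.8]
grip_width: 0.625
```

Run:
```python
from h import *
plan(588.5,-182.4,40,0); print(monitor.get_obs()['torque'])
collar('w18',66,79)
for n in ('scene','top'):
    p,d=viewer.camera(n); cv2.imwrite(f'pics/{n}9.png',p)
g=cv2.imread('pics/w18.png'); cv2.imwrite('pics/w18c.png',cv2.resize(g[190:370,180:370],None,fx=3.2,fy=3.2,interpolation=cv2.INTER_CUBIC))
z=np.load('pics/w18.npz'); d=z['d']; pose=(z['p'],z['R'])
m=viewer.camera_model('wrist');K=np.array(m['camera_matrix']);M=np.array(m['mount'])
def P(u,v):
    q=(np.array([u,v])-K[:2,2])/K[0,0];th=np.linalg.norm(q);r=np.r_[q*np.sin(th)/th,np.cos(th)]
    return np.round((pose[1]@(M[:3,:3]@(r*d[v,u]/r[2])+M[:3,3])+pose[0])*1000,1)
for u,v in [(240,290),(225,300),(305,290),(320,300),(275,265),(275,310),(275,320),(260,180)]: print((u,v),P(u,v))
```

```text
pos [ 588.6 -181.8   29.8] clock 25.35 F [-7.7  2.5 24.8] grip 0.625
toolx [ 0. -0. -1.] tooly [ 0.496 -0.869  0.001] toolz [-0.869 -0.496 -0.   ]
offset [-10.2   0.5   0.4] dist 10.2 jaw yaw -60.29
twist option 119.71
twist option -60.29
q [ 0.726  0.588 -0.65   1.657  0.402  1.033 -1.105]
[ 0.74406096  1.83094996 -0.04057117]
moved mm [-0.  0. -0.]
66 hough 589.7 -181.5 27.1
79 hough 596.9 -177.3 13.4
79 hough 624.7 -233.7 15.9
79 hough 637.3 -182.5 15.0
(240, 290) [ 591.3 -165.2   66.5]
(225, 300) [ 584.8 -162.1   67.4]
(305, 290) [ 598.6 -190.6   55.8]
(320, 300) [ 602.4 -194.1   66.3]
(275, 265) [ 606.9 -171.5   65.7]
(275, 310) [ 597.7 -176.8   79.6]
(275, 320) [ 593.1 -179.4   78.1]
(260, 180) [ 623.8 -153.9   25.2]
```

View pics/w18.png

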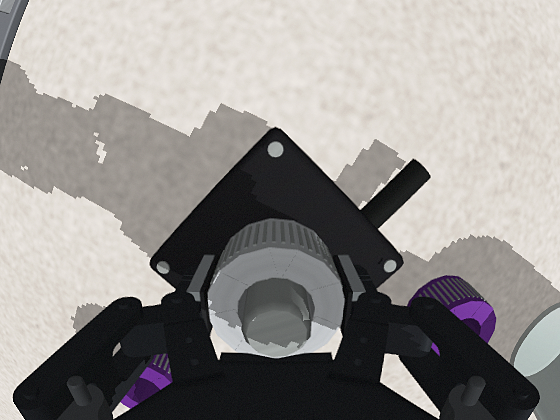

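View pics/scene9.png

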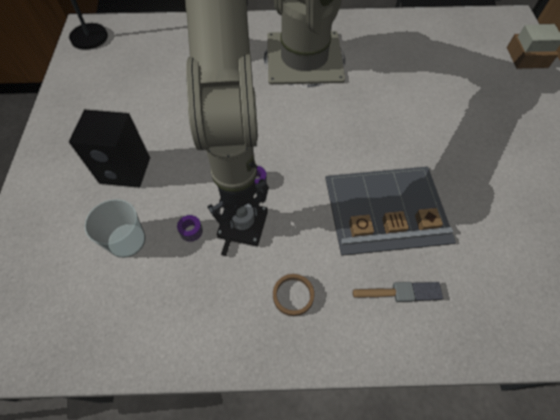

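The wrist view shows the collar sunk on the spigot: top face depth ≈66 mm (home is 66) with the spigot standing clear at 79. The scene view shows the three blocks in a row at the rail (362,225), (396,222), (429,217), and the bystanders in place. I'm handing in while holding it down.

Run:
```python
from workcell import manip
print(manip.hand_in())
```

```text
the job is handed in; nothing more can be done
None
```

I got all three blocks flush against the rail, then turned the collar onto its pin, pushed it fully home and handed in while still holding it down. The time used was about 25.5 s of the 61 s allowed.

- **Blocks:** Each was squared and centred between the fingers, then slid along its own lane until the push force rose to 17–22 N against the rail.
    - After release, the wrist camera showed all three square at the same angle, within about 1 mm of their lane centres.
    - Blocks 1 and 2 measured 80 mm apart. Block 3's position was less exact because one of its side faces showed in the outline.
- **Collar:** I turned it clockwise about 60° under roughly 7–13 N of downward pressure. Between 54° and 60° it sank past the pin level while the force fell to about 4 N. I then pushed it about 9 mm further to a hard stop.
    - The last check read the collar top at about 66 mm, where fully home is 66 mm, held with about 25 N.
    - The push peaked at 32 N and I eased it off.
- **Left alone:** In the last scene picture the speaker, tub, tape and brush were where they started. The purple collars were not touched.

**Disagreements:**
- The first wrist measurement was about 10 mm off because the arm was still settling, so I repeated it.
- The top and scene cameras put the collar about 7 mm from the wrist estimate. I used the wrist value, and the grasp centred well.
- The blocks met the rail about 3 mm farther out than I first estimated.

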